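Set the desk lamp's spring tensioner and lock its pawl

TASK

Retension this folded desk lamp's arm spring: turn the black knob clockwise so that the sprung pawl catches at the tooth that leaves the wheel's pointer closest to the index finger, and let the wheel come back gently onto the pawl - it must not snap back, nor be forced hard against the pawl. Then push the lock slide fully home behind the pawl. Leave the index finger and the other things on the table as they are.

Things in the scene. Friction and masses are not known exactly. Their poses are not given: they have to be found in the camera images.
- wheel (a joint): turn of the steel ratchet wheel with the black knob on top, rad: 0 at start (slack stop), growing clockwise seen from above, 1.9 at most; upright axis through knob_grip. A spring pulls it back with about 0.22 N m at 0, rising 0.12 N m per rad; the pawl riding over a tooth adds up to 0.2 N m. Let go 0.03 rad or more short of rest on the pawl it snaps back (over 2.5 rad/s).
- knob_grip (a point): point on the wheel's axis at the height to grip, 51 mm above the table: in the black bar grip of the knob, 50 mm long, 14 mm thick, 30 to 64 mm above the table, on a 48 mm round skirt (22 to 30 mm). The point turns with the wheel: x runs along the bar, y across it, z up.
- pointer_tip (a point): tip of the pointed dark pointer on the wheel's top face, 55 mm from the wheel's axis, 24 mm above the table; turns with the wheel
- index_tip (a point): top of the pointed steel index finger that stands up outside the wheel's rim, 65 mm from the wheel's axis, 24 mm above the table. Its x axis points outward from the wheel's axis. It shows the wanted place of the pointer and must stay where it is; it lies 0.75 to 1.2 rad clockwise of where the pointer starts.
- pawl: sprung dark steel pawl bar, 43 mm long, 8 mm high; origin on its upright pivot. It drops behind a tooth when the wheel is about 0.06 rad past the angle at which that tooth will rest on it; the wheel, eased back, then stops there and the pawl carries the spring's load (about 9 N); turning on backwards with some 0.7 N m forces it too hard (25 N).
- pawl_tip (a point): catching corner of the pawl, 22 mm above the table, 41 mm from the wheel's axis when dropped in, 46 mm riding over a tooth; on the -y side of the wheel in the base's frame. Five saw teeth, 0.314 rad apart, tip radius 46 mm. The first rests on the pawl 0.43 to 0.77 rad from the start: the pawl's mounting is adjustable and differs from lamp to lamp.
- lock (a joint): travel of the lock slide, m: 0 = drawn out, 0.016 = fully home close behind the pawl; it moves towards the wheel, rubs with about 2 N, and stays where it is left. It cannot go home while the pawl is lifted.
- lock_tab (a point): middle of the outer face of the lock slide's upright steel tab, 37 mm above the table. The tab is 24 mm wide, 8 mm thick, from 12 to 48 mm above the table, about 90 mm from the wheel's axis. The point's +y axis is the way it slides home (away from this face, towards the wheel); x runs across the tab.
- lamp_base: dark steel base plate, 170 by 235 by 8 mm, fixed to the table; origin on the wheel's axis at table height. The folded lamp arm rises from its +y end (bracket from 73 mm off the axis, 55 mm high; head 440 mm from the axis). Nothing of the mechanism but knob and tab is higher than 25 mm.
- microphone: black hand microphone lying on the table, 210 mm long, 42 mm across the head; bystander
- mug: white mug, 80 mm across, 90 mm high; origin at the centre of its foot; bystander
- note_pad: block of sticky notes, 76 by 76 by 20 mm; bystander

How it is judged (in metres and radians):
On the way, in this order (a step that is already met when the one before it is completed fails the run):
1. the wheel rests on the pawl at the tooth nearest the index finger, the knob let go, the lock slide not yet home (y of pointer_tip in the frame of index_tip between -0.0115 and 0.0115 m and horizontal distance between pawl_tip and knob_grip below 0.0425 m and contact force between the fingers and anything else below 0.5 N and velocity of joint wheel between -0.1 and 0.1 rad/s and contact force between pawl and anything else above 2 N and value of joint lock below 0.012 m), for 0.2 s.
2. the lock slide is fully home (value of joint lock above 0.0135 m), for 0.2 s.
At the end, for the whole second after the job is handed in: the wheel is at rest with a tooth bearing on the dropped-in pawl, the pointer within 11.5 mm of the index finger measured along the rim (teeth are 17 mm apart there), and the lock slide is within 2.5 mm of fully home (y of pointer_tip in the frame of index_tip between -0.0115 and 0.0115 m and horizontal distance between pawl_tip and knob_grip below 0.0425 m and contact force between pawl and anything else above 2 N and velocity of joint wheel between -0.1 and 0.1 rad/s and value of joint lock above 0.0135 m); the robot touches nothing.
It fails at once if the wheel snaps back (faster than 2.5 rad/s) (velocity of joint wheel below -2.5 rad/s).
It fails at once if the wheel is forced against the pawl (over 25 N, about three times the spring's load) (contact force between pawl and anything else above 25 N).
It fails at once if the index finger is displaced by more than 4 mm (distance of index_tip from where it was at the start of the episode above 0.004 m).
It fails at once if the microphone, mug or note pad is moved by more than 30 mm (distance of any of microphone, mug, note_pad from where it was at the start of the episode above 0.03 m).
It also fails if it takes over 61 s, if anything falls off the work surface, if the arm or the gripper's body presses on something with over 40 N, if the wrist force passes 120 N, or if a joint passes its speed limit or range.

ROBOT

A 6-joint arm with a two-finger parallel gripper is mounted at the origin on the work surface. World frame = base frame: x ahead of the robot, y to its left, z up, the work surface at z = 0. Lengths are in mm, angles in rad, forces in N, time in s.
With the tool pointing down it reaches from about 425 to 925 mm from the base axis. Payload 12.5 kg.
Tool frame: the origin (TCP) lies midway between the tips of the shut fingers; the grasp point (between the pads) lies 19 mm behind it; z points along the fingers, y is the line along which they close (so a half turn about z gives the same grasp; the last joint's range is limited). The gripper opens to 85 mm and grips with 20 to 120 N. Pads are 22 mm wide; open, the fingers measure 114 mm over their backs; the gripper's body (76 mm by 85 mm) begins 54 mm behind the grasp point. The pads swing forward as they close: fully open they stand 13 mm farther back than shut.
Start: joints at [-1.295, 0.491, 1.559, -0, 1.092, -0.106], TCP at [232.894, -580.007, 206.827] pointing down, gripper open.
Joint ranges: [-3.1, 3.1], [-0.84, 2.19], [0.05, 2.79], [-1.13, 4.28], [0.06, 2.93], [-2.69, 2.69]. Speed limits (rad/s): [2.22, 2.22, 2.79, 3.14, 3.14, 3.14].

INTERFACE

Orientations are given as a rotation vector (axis times angle).
In Python, from station import get_obs, camera, sign_off gives the robot as it stands.
- The arm moves only by the tool send_rows, never from a script. Its argument "steps" is one flat list of numbers, 6 for each row, row after row: the shift along the world's x, y, z as a fraction of full scale, then the turn, a rotation vector about the world's x, y, z as a fraction of full scale. In form: [x, y, z, wx, wy, wz, x, y, z, wx, wy, wz, ...]. A call has 1 to 12 rows; each row shifts and turns the commanded pose from where the row before left it; what a row does not reach is not made up. Full scale, the value 1, is 0.025 m for a shift and 0.12 rad for a turn. A row lasts 1/8 s, in which the tool goes at most 62.5 mm and 10.7 degrees, less where a joint would pass 70% of its speed; a pose out of reach is approached as far as the arm can. A call with a number of a shift or a turn outside -1 to 1 is refused whole. A call with a gripper value outside its range is refused whole. "fingers" is the opening, from 0 (shut) to 1 (fully open), set as the call begins (left out, the last holds). The fingers move at their own pace and stop on an object; "grip_force" is the grip in N (left out, the last holds). Time passes only in rows, so rows that do not move let the fingers close. It gives the time, the measured TCP pose, the force, the opening and the grip force at its end, in the units of the state.
- get_obs(): the state, without advancing time (a new reading comes with each control period).
- camera(name): name is "side" or "top" or "wrist"; returns a dict with "pixels" (480x640x3 uint8, red, green, blue), "intrinsics" (3x3 intrinsics, pixels), "R" (3x3) and "t" (3): a world point X has camera coordinates R X + t. Camera axes: x right, y down, z forward; pixel columns grow to the right and rows downward; lengths in mm; the calibration is good to about 2 mm. A picture is of the moment at which its call begins. There is no depth.
- sign_off(): hands the job in; it is judged then, once.
The state is a dict: "time": time; "joint_positions": joint angles; "joint_velocities": joint speeds; "effort": joint torques, N m; "tool_pos": TCP position; "orientation": TCP orientation; "force": force on the tool from outside, world axes, zero at the start; "moment": the same for the moment, N m; "opening": finger opening in mm; "grip_force": force on a finger pad.
Only numpy, scipy, OpenCV 4.12 (cv2) and the standard library are available. Lean on these libraries where they do the work, as an engineer would, in place of code of your own. Each camera call takes 0.05 s, during which the arm holds its last target. There are 200 camera calls.

## Working session

There is one attempt and no reset: what is moved stays moved. The work goes in short steps, Python scripts to look and compute and a tool call to move; the robot and the scene stay as the last step left them, time stands still between calls to the robot, and variables do not carry over. Pictures are saved under pics/ and viewed, at most 10 in all, crops included, and the job is handed in when it is done.

Besides the shell and the picture viewer there is one more tool, called after ">>>" by a JSON object that holds its "method" and its "body". send_rows: Moves the arm, as the interface text tells. Shift numbers are shares of 0.025 m and turn numbers shares of 0.12 rad, none past 1 either way. Its arguments: {"type":"object","properties":{"steps":{"type":"array"},"fingers":{"type":"number"},"grip_force":{"type":"number"}},"required":["steps"]}

```bash
mkdir -p pics; cat > h.py <<'E'
import numpy as np, cv2
from station import get_obs, camera, sign_off
def ray(c,u,v,z):
    K,R,t=[np.array(c[k],float) for k in("intrinsics","R","t")]
    d=R.T@np.linalg.solve(K,[u,v,1]); o=-R.T@t
    return o+d*(z-o[2])/d[2]
def proj(c,X):
    K,R,t=[np.array(c[k],float) for k in("intrinsics","R","t")]
    p=K@(R@np.array(X,float)+t); return p[:2]/p[2]
def save(c,n): cv2.imwrite(n,np.array(c["pixels"])[:,:,::-1])
E
python3 - <<'E'
from h import *
import pickle
print(get_obs())
for n in("top","side"):
    c=camera(n); save(c,f"pics/{n}0.png"); pickle.dump(c,open(n+"0.pkl","wb"))
    R=np.array(c["R"]);print(n,-R.T@np.array(c["t"]),c["intrinsics"][0][0],R[2])
E
```

```text
{'time': 0.0, 'joint_positions': array([-1.29459559e+00,  4.91597066e-01,  1.55942881e+00,  1.67212452e-05,
        1.09171075e+00, -1.05633598e-01]), 'joint_velocities': array([-0.00081078, -0.00036522,  0.00042655, -0.00019889,  0.00068657,
       -0.00147052]), 'effort': array([ 1.56304814e-03, -6.18431568e+01, -2.61581522e+01,  9.70453073e-06,
        4.03507787e-03, -4.61612061e-06]), 'tool_pos': array([ 232.82799536, -579.75040995,  206.21156193]), 'orientation': array([-3.08339377e+00, -5.95918547e-01,  1.29801028e-04]), 'force': array([ 1.07122201, -0.1758153 ,  0.34948423]), 'moment': array([-0.03131705,  0.01331433, -0.03675125]), 'grip_force': 0.0, 'opening': 85.42337705925755}
top [ 448.10060904  -15.80732259 1025.07447896] 526.5629052898305 [ 0.10402083 -0.01462361 -0.99446761]
side [ 441.58704972 -650.20472531  538.08351347] 480.542817537355 [ 0.09672451  0.78778751 -0.6083052 ]
```

View pics/top0.png

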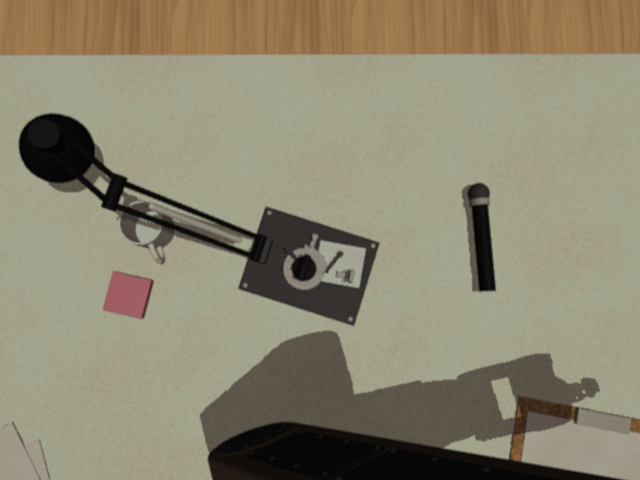

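View pics/side0.png

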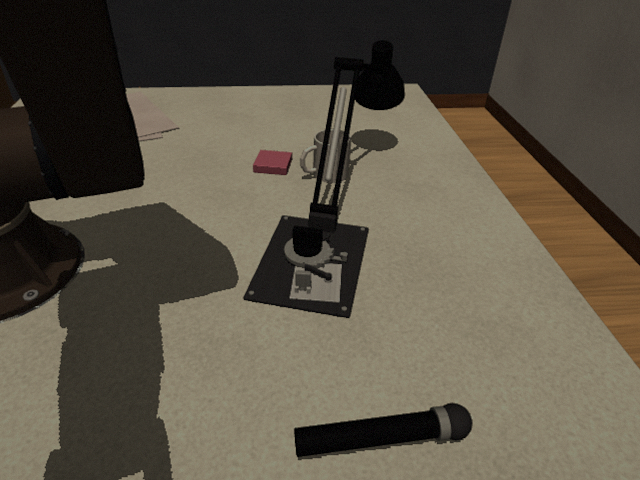

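Top: lamp base has corners about (266,208), (378,242), (353,325) and (240,290), with the knob near (303,267). The mug is at (143,228), the pad at (128,295) and the microphone at (482,240). I'll zoom into the mechanism in both views.

```bash
python3 - <<'E'
from h import *
import pickle
c=pickle.load(open("top0.pkl","rb"));s=pickle.load(open("side0.pkl","rb"))
for uv in[(266,208),(378,242),(353,325),(240,290)]: print(ray(c,*uv,8).round(1))
print("axis",ray(c,303,267,62), "mic",ray(c,480,190,20),ray(c,484,290,20))
a=np.array(c["pixels"])[215:325,240:380,::-1]; b=np.array(s["pixels"])[200:310,245:385,::-1]
f=lambda x:cv2.resize(np.clip(x.astype(float)*1.7,0,255).astype(np.uint8),None,fx=5,fy=5,interpolation=cv2.INTER_CUBIC)
A=f(a);B=f(b)
cv2.imwrite("pics/z.png",np.hstack([A[:,:],B])[:, :][:,:].copy() if 0 else cv2.resize(A,(770,600)))
E
```

```text
[627.9  65.2   8. ]
[ 559.5 -152.6    8. ]
[ 400.  -101.3    8. ]
[468.6 114.9   8. ]
axis [508.50905771  -6.85018118  62.        ] mic [ 658.69637214 -352.29853543   20.        ] [ 464.45181084 -351.94207487   20.        ]
```

View pics/z.png

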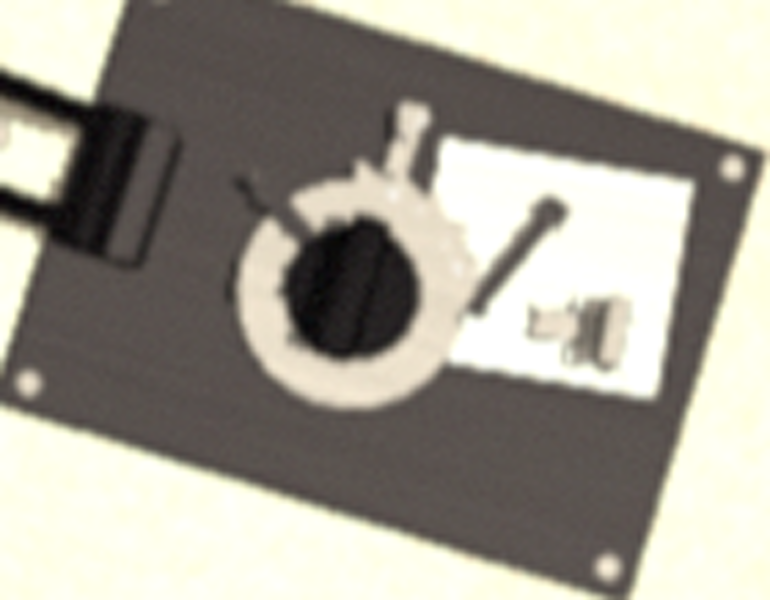

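The crop (5.5x) shows the wheel centre at about (352,292) and the pointer to upper left, tip (240,180). The index finger is at the top (about (395,185), post (412,110)). The pawl runs from its pivot (550,208) to its tip (478,310), and the lock tab is at (612,335). I'll move the wrist camera over it, turning the tool on the way.

>>> {"method": "send_rows", "body": {"steps": [0.4,0.9,0,0,0,0.87,0.4,0.9,0,0,0,0.87,0.4,0.9,0,0,0,0.87,0.4,0.9,0,0,0,0.87,0.4,0.9,0,0,0,0.87,0.4,0.9,0,0,0,0.87,0.4,0.9,0,0,0,0.87,0.4,0.9,0,0,0,0.87,0.4,0.9,0,0,0,0.87,0.4,0.9,0,0,0,0.87,0.4,0.9,0,0,0,0.87,0.4,0.9,0,0,0,0.87]}}

```text
time: 1.6
tool_pos: [353.1, -309.2, 206.7]
orientation: [-2.145, -2.295, -0.0]
force: [-0.7, -0.6, -0.3]
opening: 85.5
grip_force: 0.0
```

>>> {"method": "send_rows", "body": {"steps": [0.4,0.9,0,0,0,0.87,0.4,0.9,0,0,0,0.87,0.4,0.9,0,0,0,0.87,0.4,0.9,0,0,0,0.87,0.4,0.9,0,0,0,0.87,0.4,0.9,0,0,0,0.87,0.4,0.9,0,0,0,0.87,0.4,0.9,0,0,0,0.87,0.4,0.9,0,0,0,0.87,0.4,0.9,0,0,0,0.87,0.4,0.9,0,0,0,0.87,0.4,0.9,0,0,0,0.87]}}

```text
time: 3.1
tool_pos: [473.1, -39.2, 206.7]
orientation: [-0.393, -3.117, -0.0]
force: [0.2, 0.3, 0.1]
opening: 85.2
grip_force: 0.0
```

```bash
python3 - <<'E'
from h import *
import pickle
o=get_obs();print(o["time"],o["tool_pos"],o["orientation"],o["joint_positions"])
c=camera("wrist"); save(c,"pics/w1.png"); pickle.dump(c,open("w1.pkl","wb"))
R=np.array(c["R"]);print(-R.T@np.array(c["t"]),R[2],c["intrinsics"][0][0])
E
```

```text
3.1 [473.06078574 -39.19838567 206.67042864] [-3.92751044e-01 -3.11658266e+00 -1.97063990e-04] [-2.22005613e-01  2.78455665e-01  1.91442063e+00  1.10863691e-04
  9.49087058e-01 -1.54214862e+00]
[400.72651989 -20.45992665 374.44939968] [ 0.28114825 -0.0716295  -0.9569874 ] 342.43386201101134
```

View pics/w1.png

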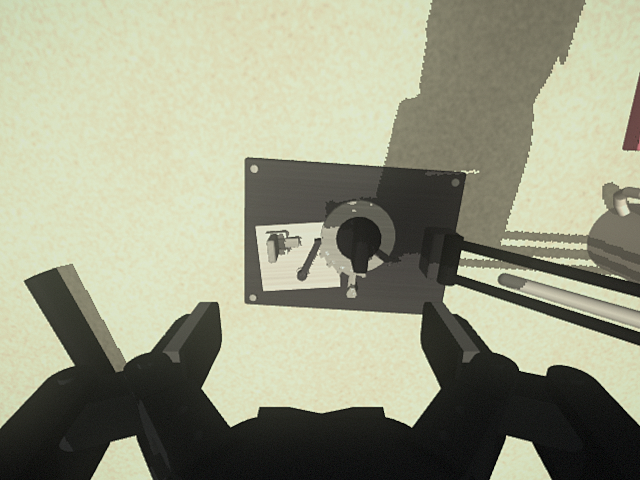

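The wrist view shows the wheel at (358,238), the pawl (302,275)-(322,240), the tab at (272,247) and the index finger at (351,285). I'll zoom in to read finer points.

```bash
python3 - <<'E'
from h import *
import pickle
c=pickle.load(open("w1.pkl","rb"))
a=np.array(c["pixels"])[190:310,250:410,::-1].astype(float)
a=np.clip(255*(a/255)**0.6,0,255).astype(np.uint8)
cv2.imwrite("pics/w1z.png",cv2.resize(a,None,fx=5,fy=5,interpolation=cv2.INTER_CUBIC))
E
```

```text
(no output)
```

View pics/w1z.png

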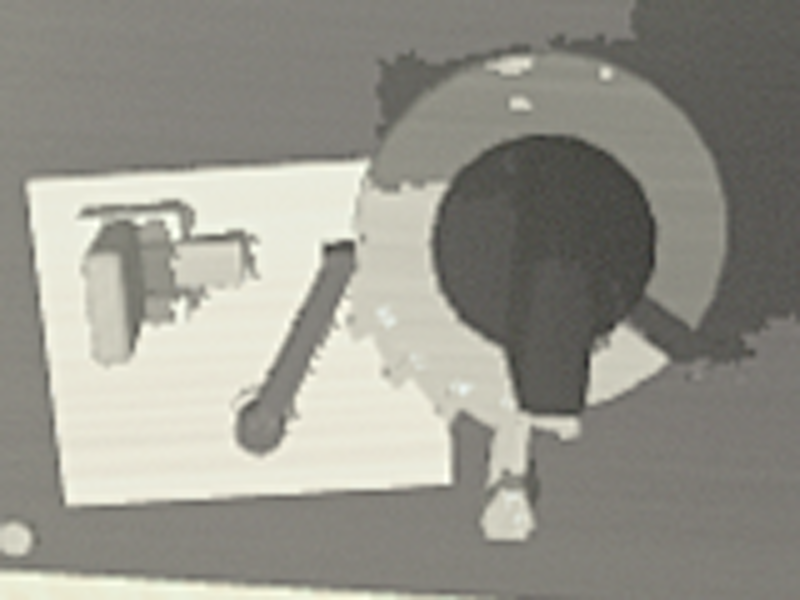

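The zoom (5x, offset 250,190) shows the skirt centre at (545,243) and the wheel circle centre at (542,237). The pointer runs along (640,305)-(700,352), and the index post is around (508,480-540). The pawl runs from (260,420) to (345,250), and the tab's top face spans (88-135, 250-365).

```bash
python3 - <<'E'
from h import *
import pickle
c=pickle.load(open("w1.pkl","rb"));T=pickle.load(open("top0.pkl","rb"))
w=lambda u,v,z:ray(c,250+(u+.5)/5-.5,190+(v+.5)/5-.5,z)
t=lambda u,v,z:ray(T,240+u/5.5,215+v/5.4545,z)
A={'w':w(542,237,22),'w skirt':w(545,243,30)};B={'t':t(352,292,22),'t skirt':t(352,288,30)}
for k,v in{**A,**B}.items():print(k,v.round(1))
def pol(n,p,a):
    d=p-a;print(n,p.round(1),np.hypot(d[0],d[1]).round(1),np.arctan2(d[1],d[0]).round(3))
a=A['w skirt'];b=B['t']
pol('ptr w',w(700,352,22),a);pol('ptr w in',w(640,303,22),a)
pol('ptr t',t(240,180,22),b);pol('ptr t in',t(305,240,22),b)
pol('idx w',w(508,515,24),a);pol('idx w near',w(510,430,16),a);pol('idx w480',w(512,480,24),a)
pol('idx t',t(412,110,20),b);pol('idx t near',t(397,185,20),b)
pol('pawl tip w',w(347,262,22),a);pol('pawl tip t',t(478,312,22),b)
pol('pivot w',w(260,425,20),a);pol('pivot t',t(550,208,20),b)
pol('tab w',w(112,307,48),a);pol('tab t',t(610,333,48),b)
pol('bar end w top L',w(515,378,64),a);pol('bar end R',w(590,375,64),a);pol('barbot',w(522,412,30),a);pol('barbot',w(583,415,30),a)
pol('slide tip w',w(240,262,14),a)
for n,e in(('tabtop edge outer a',(88,252)),('b',(95,362)),('inner a',(122,252)),('b',(135,358))):pol(n,w(*e,48),a)
E
```

```text
w [508.6  -6.8  22. ]
w skirt [507.6  -6.8  30. ]
t [508.1  -8.4  22. ]
t skirt [509.   -8.4  30. ]
ptr w [542.7  21.   22. ] 44.8 0.669
ptr w in [528.4  10.6  22. ] 27.1 0.694
ptr t [547.7  30.3  22. ] 55.4 0.774
ptr t in [526.4   7.8  22. ] 24.5 0.723
idx w [569.3 -28.3  24. ] 65.4 -0.336
idx w near [552.8 -23.4  16. ] 48.2 -0.352
idx w480 [561.2 -25.5  24. ] 56.8 -0.337
idx t [572.2 -29.7  20. ] 67.6 -0.321
idx t near [545.7 -24.3  20. ] 40.9 -0.4
pawl tip w [503.6 -48.6  22. ] 42.0 -1.664
pawl tip t [500.7 -52.   22. ] 44.2 -1.737
pivot w [536.1 -77.   20. ] 75.8 -1.184
pivot t [537.2 -77.6  20. ] 75.1 -1.172
tab w [493.5 -94.6  48. ] 89.0 -1.73
tab t [491.9 -95.5  48. ] 88.6 -1.755
bar end w top L [522.1 -19.6  64. ] 19.4 -0.724
bar end R [525.1  -5.5  64. ] 17.6 0.075
barbot [543.4 -19.8  30. ] 38.2 -0.349
barbot [547.4  -7.2  30. ] 39.8 -0.011
slide tip w [500.1 -72.1  14. ] 65.7 -1.684
tabtop edge outer a [481.3 -95.9  48. ] 93.0 -1.858
b [ 503.9 -101.3   48. ] 94.6 -1.61
inner a [482.9 -89.4  48. ] 86.2 -1.861
b [505.1 -93.2  48. ] 86.5 -1.6
```

```bash
python3 - <<'E'
from h import *
import pickle
c=pickle.load(open("w1.pkl","rb"));T=pickle.load(open("top0.pkl","rb"))
w=lambda u,v,z:ray(c,250+(u+.5)/5-.5,190+(v+.5)/5-.5,z)
t=lambda u,v,z:ray(T,240+u/5.5,215+v/5.4545,z)
a=np.array([508.2,-7.3,0])
def pol(n,p):
    d=p-a;print(n,p.round(1),np.hypot(d[0],d[1]).round(1),np.arctan2(d[1],d[0]).round(3))
for uv in((347,325),(390,382),(447,415),(580,435),(570,425)):pol('tooth',w(*uv,20))
for uv in((370,165),(470,265),(465,240)):pol('tooth t',t(*uv,20))
P=[w(*uv,64) for uv in((522,412),(584,412),(525,262),(592,262))]
for p in P:pol('bar',p)
for p,q in((0,2),(1,3)):
    d=P[p]-P[q];print(np.hypot(*d[:2]),np.arctan2(d[1],d[0]))
for uv in((325,245),(355,245),(350,265)):pol('pawl tip',w(*uv,22))
for uv in((478,315),(470,308),(485,318)):pol('pawl tip t',t(*uv,22))
E
```

```text
tooth [518.2 -52.4  20. ] 46.2 -1.353
tooth [533.4 -46.5  20. ] 46.6 -0.999
tooth [544.1 -36.1  20. ] 46.1 -0.676
tooth [556.2  -8.5  20. ] 48.0 -0.025
tooth [553.3 -10.1  20. ] 45.2 -0.063
tooth t [552.9 -14.9  20. ] 45.3 -0.169
tooth t [517.4 -49.4  20. ] 43.1 -1.357
tooth t [526.2 -47.8  20. ] 44.3 -1.153
bar [529.4 -19.9  64. ] 24.6 -0.537
bar [532.3  -8.2  64. ] 24.2 -0.037
bar [499.7 -12.6  64. ] 10.0 -2.582
bar [ 5.029e+02 -3.000e-01  6.400e+01] 8.8 2.22
30.50186106864112 -0.24107023768264368
30.502668879051097 -0.26162120395646243
pawl tip [498.8 -52.2  22. ] 45.9 -1.778
pawl tip [500.4 -46.   22. ] 39.5 -1.77
pawl tip [504.4 -48.2  22. ] 41.0 -1.662
pawl tip t [499.7 -52.   22. ] 45.5 -1.759
pawl tip t [502.2 -49.2  22. ] 42.3 -1.714
pawl tip t [498.6 -54.4  22. ] 48.0 -1.771
```

Estimates:
- The wheel axis is at (508,-7.3) and the bar angle is -0.25, which the tool yaw already matches.
- Pointer to index is about 1.04 rad clockwise.
- The teeth should rest near 0.43, 0.74, 1.06 and 1.37, so the third tooth is the target.

Next I go down over the knob.

>>> {"method": "send_rows", "body": {"steps": [0.35,0.32,-0.5,0,0,0,0.35,0.32,-0.8,0,0,0,0.35,0.32,-0.8,0,0,0,0.35,0.32,-0.8,0,0,0,0,0,-0.8,0,0,0,0,0,-0.8,0,0,0,0,0,-0.8,0,0,0,0,0,-0.7,0,0,0,0,0,-0.5,0,0,0,0,0,-0.4,0,0,0], "fingers": 0.5}}

```text
time: 4.4
tool_pos: [507.8, -8.2, 33.4]
orientation: [-0.4, -3.116, -0.0]
force: [-0.6, 0.2, 0.8]
opening: 42.9
grip_force: 0.0
```

```bash
python3 - <<'E'
from h import *
o=get_obs();print(o["time"],o["tool_pos"],o["orientation"],o["force"],o["opening"])
s=camera("side");w=camera("wrist")
a=np.array(s["pixels"])[180:320,220:400,::-1];b=np.array(w["pixels"])[120:440,120:520,::-1]
g=lambda x,sz:cv2.resize(np.clip(255*(x/255.)**.55,0,255).astype(np.uint8),sz)
cv2.imwrite("pics/d1.png",np.hstack([g(a,(400,311)),g(b,(400,311))]))
E
```

```text
4.4 [507.7956754   -8.22331074  33.42063403] [-3.99924302e-01 -3.11552314e+00 -1.19952985e-04] [-0.55788816  0.23375686  0.7661396 ] 42.85083923604249
```

View pics/d1.png

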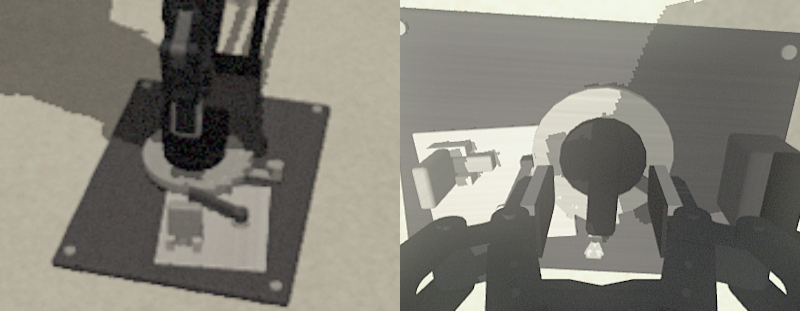

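The fingers (right view) straddle the bar evenly with clear space at the skirt. Now I close.

>>> {"method": "send_rows", "body": {"steps": [0,0,0,0,0,0,0,0,0,0,0,0,0,0,0,0,0,0,0,0,0,0,0,0,0,0,0,0,0,0], "fingers": 0, "grip_force": 80}}

```text
time: 5.12
tool_pos: [508.4, -7.4, 35.1]
orientation: [0.4, 3.114, 0.002]
force: [0.2, 7.0, 3.1]
opening: 10.7
grip_force: 78.0
```

```bash
python3 -c "
from h import *
o=get_obs();print(o)"
```

```text
{'time': 5.125, 'joint_positions': array([-1.45050766e-01,  5.83077972e-01,  2.00180700e+00,  1.91712624e-03,
        5.55043702e-01, -1.46192051e+00]), 'joint_velocities': array([ 0.0002178 ,  0.00051964,  0.00061974,  0.00018515,  0.00118977,
       -0.00051023]), 'effort': array([ -2.96861753, -53.75882864, -13.31257045,  -1.32603183,
        -0.08125818,  -0.48841059]), 'tool_pos': array([508.40544384,  -7.38121239,  35.13216366]), 'orientation': array([4.00119108e-01, 3.11431232e+00, 1.54072673e-03]), 'force': array([0.15672833, 7.00234049, 3.09029773]), 'moment': array([ 1.1730779, -0.122867 , -0.4820402]), 'grip_force': 77.98487226013094, 'opening': 10.678289206121027}
```

>>> {"method": "send_rows", "body": {"steps": [0,0.03,0,0,0,-0.5,0,0,0,0,0,-0.8,0,0,0,0,0,-0.8,0,0,0,0,0,-0.8,0,0,0,0,0,-0.8,0,0,0,0,0,-0.8,0,0,0,0,0,-0.8,0,0,0,0,0,-0.8,0,0,0,0,0,-0.8,0,0,0,0,0,-0.8,0,0,0,0,0,0]}}

```text
time: 6.5
tool_pos: [509.1, -6.6, 35.2]
orientation: [1.745, 2.609, 0.003]
force: [3.4, 9.2, 0.8]
opening: 10.6
grip_force: 78.4
```

```bash
python3 -c "
from h import *
o=get_obs();print(o['time'],o['tool_pos'],o['orientation'],o['force'],o['moment'],o['effort'],o['opening'],o['grip_force'])
r=o['orientation'];print('yaw',2*np.arctan2(r[1],r[0]))"
```

```text
6.5 [509.10064415  -6.58477581  35.17382622] [1.74487218 2.60934068 0.00306671] [3.42339114 9.21103038 0.75758811] [ 1.49806726 -0.68938128  0.35289432] [ -4.68543872 -54.57679868 -11.90774918  -0.9085436    0.65250115
   0.96104611] 10.638551214036642 78.35214020953572
yaw 1.96277148828388
```

>>> {"method": "send_rows", "body": {"steps": [0,0,0,0,0,-0.5,0,0,0,0,0,-0.5,0,0,0,0,0,-0.5,0,0,0,0,0,-0.5,0,0,0,0,0,-0.5,0,0,0,0,0,0]}}

```text
time: 7.25
tool_pos: [509.4, -6.5, 35.2]
orientation: [2.114, 2.32, 0.004]
force: [6.2, 9.4, -0.3]
opening: 11.0
grip_force: 78.5
```

```bash
python3 -c "
from h import *
import pickle
o=get_obs();print(o['time'],o['tool_pos'],o['orientation'],o['force'],o['moment'],o['opening'],o['grip_force'])
r=o['orientation'];print('yaw',2*np.arctan2(r[1],r[0]))
g=lambda x,sz:cv2.resize(np.clip(255*(x/255.)**.55,0,255).astype(np.uint8),sz,interpolation=cv2.INTER_CUBIC)
w=camera('wrist');s=camera('side');t=camera('top');pickle.dump((w,s,t),open('t2.pkl','wb'))
a=np.array(s['pixels'])[215:305,260:375,::-1];b=np.array(w['pixels'])[60:480,40:600,::-1]
cv2.imwrite('pics/t2.png',np.hstack([g(a,(340,300)),g(b,(440,330))[:300]]))"
```

```text
7.25 [509.42492182  -6.5442744   35.17544786] [2.11434523 2.31977514 0.00435514] [ 6.20920988  9.35792579 -0.33917392] [ 1.67737944 -0.91836751  0.43992361] 10.965029403712643 78.47362927277572
yaw 1.6633888180953325
```

View pics/t2.png

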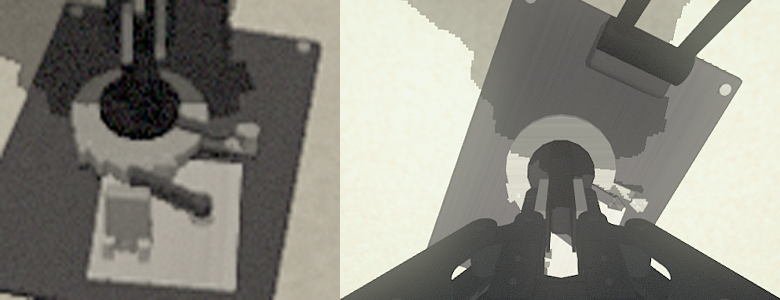

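The pointer is now beside the index finger (side view, about (240,125)). I'll ease back slowly and watch the moment.

>>> {"method": "send_rows", "body": {"steps": [0,0,0,0,0,0.2,0,0,0,0,0,0.2,0,0,0,0,0,0.2,0,0,0,0,0,0]}}

```text
time: 7.9
tool_pos: [509.4, -6.5, 35.2]
orientation: [2.029, 2.395, 0.004]
force: [6.3, 9.7, 0.8]
opening: 10.4
grip_force: 78.2
```

```bash
cat > m.py <<'E'
from h import *
o=get_obs();r=o['orientation'];print(o['time'],o['force'].round(2),o['moment'].round(3),o['effort'][5].round(3),'wheel',2.886-(2*np.arctan2(r[1],r[0]))%(2*np.pi))
E
python3 m.py
```

```text
7.9 [6.27 9.72 0.76] [ 1.698 -0.811  0.166] 0.034 wheel 1.150142881547606
```

>>> {"method": "send_rows", "body": {"steps": [0,0,0,0,0,0.15,0,0,0,0,0,0.15,0,0,0,0,0,0]}}

```text
time: 8.28
tool_pos: [509.3, -6.5, 35.2]
orientation: [1.987, 2.43, 0.004]
force: [5.1, 9.5, -0.4]
opening: 10.3
grip_force: 78.5
```

```bash
python3 m.py
```

```text
8.275 [ 5.09  9.46 -0.43] [ 1.695 -0.834 -0.202] -0.323 wheel 1.1151647114242669
```

The moment reversed from +0.44 to -0.20 N m within 0.1 rad, so the tooth bears on the pawl, only lightly overpressed. I'll back off a hair and open.

>>> {"method": "send_rows", "body": {"steps": [0,0,0,0,0,-0.05,0,0,0,0,0,0], "grip_force": 30}}

```text
time: 8.52
tool_pos: [509.3, -6.5, 35.2]
orientation: [1.994, 2.424, 0.004]
force: [5.5, 9.6, -0.6]
opening: 10.5
grip_force: 78.5
```

```bash
python3 m.py
```

```text
8.525 [ 5.47  9.57 -0.58] [ 1.696 -0.797 -0.163] -0.133 wheel 1.1213439068913755
```

>>> {"method": "send_rows", "body": {"steps": [0,0,0,0,0,0,0,0,0,0,0,0,0,0,0,0,0,0,0,0,0,0,0,0], "fingers": 0.5}}

```text
time: 9.02
tool_pos: [507.9, -7.4, 34.4]
orientation: [1.995, 2.427, 0.0]
force: [0.2, -0.4, -0.4]
opening: 43.2
grip_force: 0.0
```

>>> {"method": "send_rows", "body": {"steps": [0,0,0.4,0,0,0,0,0,0.9,0,0,0,0,0,0.9,0,0,0,0,0,1,0,0,0,-0.8,0,1,0,0,0,-1,0,1,0,0,0,-1,0,0.8,0,0,0,-1,0,0,0,0,0,0,0,0,0,0,0]}}

```text
time: 10.15
tool_pos: [411.8, -7.2, 185.2]
orientation: [1.995, 2.426, 0.001]
force: [0.4, 0.2, 0.4]
opening: 42.5
grip_force: 0.0
```

```bash
python3 - <<'E'
from h import *
import pickle
o=get_obs();print(o['time'],o['tool_pos'],o['orientation'],o['force'],o['opening'])
w=camera('wrist');t=camera('top');s=camera('side');pickle.dump((w,t,s),open('t3.pkl','wb'))
g=lambda x,sz:cv2.resize(np.clip(255*(x/255.)**.55,0,255).astype(np.uint8),sz,interpolation=cv2.INTER_CUBIC)
def cr(c):
    p=proj(c,[508,-30,20]).astype(int);print(p);x0,y0=max(p[0]-50,0),max(p[1]-45,0);print(x0,y0);return g(np.array(c['pixels'])[y0:y0+90,x0:x0+100,::-1],(400,360))
x=cr(w);y=cr(t)
cv2.imwrite('pics/t3.png',np.hstack([x,y]))
E
```

```text
10.15 [411.83290174  -7.17981425 185.23179278] [1.99491625e+00 2.42585627e+00 7.66190793e-04] [0.36532568 0.21098939 0.40091137] 42.490229023194246
[408 255]
358 210
[315 268]
265 223
```

View pics/t3.png

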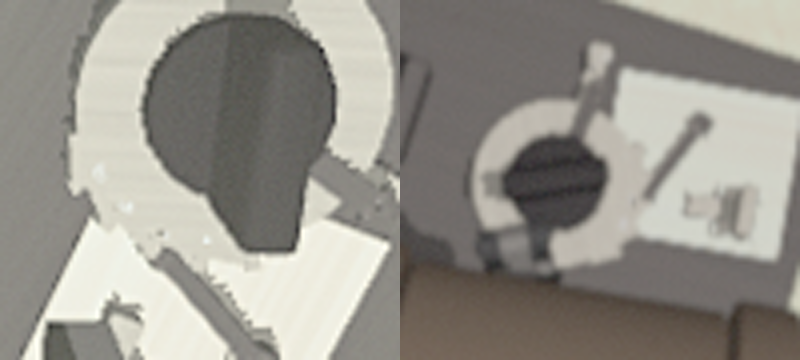

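The pointer lies close to the index finger, slightly past it (about 0.1 rad or 5 mm), the pawl is in its tooth and the wheel holds. Next I take shut fingers down behind the lock tab.

>>> {"method": "send_rows", "body": {"steps": [0.6,-0.94,0,0,0,-0.65,0.6,-0.94,0,0,0,-0.65,0.6,-0.94,0,0,0,-0.65,0.6,-0.94,0,0,0,-0.65,0.6,-0.94,0,0,0,-0.65,0,0,-0.9,0,0,0,0,0,-0.9,0,0,0,0,0,-0.9,0,0,0,0,0,-0.9,0,0,0,0,0,-0.9,0,0,0], "fingers": 0}}

```text
time: 11.55
tool_pos: [488.5, -124.9, 70.6]
orientation: [-2.427, -1.994, 0.0]
force: [-0.1, -0.1, -0.1]
opening: 0.0
grip_force: 0.0
```

```bash
python3 - <<'E'
from h import *
import pickle
o=get_obs();r=o['orientation'];print(o['time'],o['tool_pos'],2*np.arctan2(r[1],r[0]),o['force'],o['opening'])
w=camera('wrist');t=camera('top');s=camera('side')
g=lambda x,sz:cv2.resize(np.clip(255*(x/255.)**.55,0,255).astype(np.uint8),sz,interpolation=cv2.INTER_CUBIC)
x=g(np.array(w['pixels'])[120:440,120:520,::-1],(400,320));y=g(np.array(s['pixels'])[215:311,255:375,::-1],(400,320))
cv2.imwrite('pics/l1.png',np.hstack([x,y]))
E
```

```text
11.55 [ 488.53378684 -124.91204763   70.62158629] -4.907714102201333 [-0.09663873 -0.11319987 -0.12785789] 0.036686315803619925
```

View pics/l1.png

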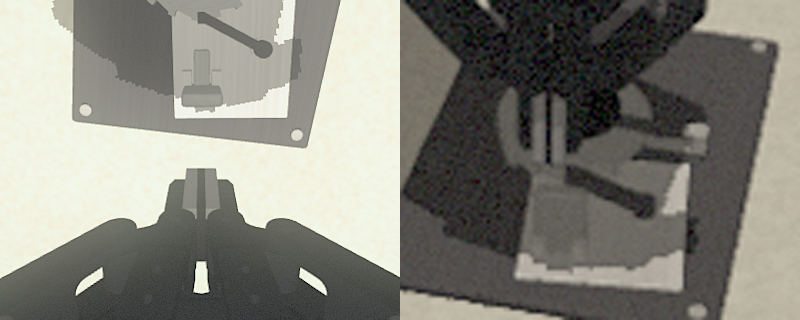

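The shut fingers (left view, (200,200)) sit square behind the tab (203,97) and in line with its slide. I go down and push.

>>> {"method": "send_rows", "body": {"steps": [0,0,-0.8,0,0,0,0,0,-0.6,0,0,0,0,0,-0.3,0,0,0,0.07,0.35,0,0,0,0,0.05,0.25,0,0,0,0,0.03,0.14,0,0,0,0,0.03,0.14,0,0,0,0]}}

```text
time: 12.58
tool_pos: [492.6, -102.4, 29.6]
orientation: [2.427, 1.994, 0.001]
force: [0.2, 0.3, -0.4]
opening: 0.1
grip_force: 0.0
```

>>> {"method": "send_rows", "body": {"steps": [0.02,0.1,0,0,0,0,0.02,0.1,0,0,0,0]}}

```text
time: 12.82
tool_pos: [493.4, -97.6, 29.4]
orientation: [2.428, 1.994, 0.0]
force: [0.2, 0.2, 0.1]
opening: 0.0
grip_force: 0.0
```

>>> {"method": "send_rows", "body": {"steps": [0.02,0.08,0,0,0,0,0,0,0,0,0,0]}}

```text
time: 13.08
tool_pos: [493.9, -95.7, 29.3]
orientation: [2.427, 1.994, 0.0]
force: [0.0, -0.7, -0.4]
opening: -0.1
grip_force: 0.0
```

>>> {"method": "send_rows", "body": {"steps": [0.02,0.08,0,0,0,0,0.02,0.08,0,0,0,0,0,0,0,0,0,0]}}

```text
time: 13.45
tool_pos: [494.9, -91.6, 29.3]
orientation: [2.427, 1.994, 0.0]
force: [0.3, -0.5, 0.1]
opening: -0.1
grip_force: 0.0
```

```bash
python3 - <<'E'
from h import *
o=get_obs();print(o['time'],o['tool_pos'],o['force'],o['moment'])
w=camera('wrist');s=camera('side')
g=lambda x,sz:cv2.resize(np.clip(255*(x/255.)**.55,0,255).astype(np.uint8),sz,interpolation=cv2.INTER_CUBIC)
x=g(np.array(w['pixels'])[160:400,170:470,::-1],(400,320));y=g(np.array(s['pixels'])[215:311,255:375,::-1],(400,320))
cv2.imwrite('pics/l2.png',np.hstack([x,y]))
E
```

```text
13.45 [494.88445826 -91.61124781  29.32305327] [ 0.30653404 -0.51967439  0.06261009] [ 0.03325231 -0.01423667  0.02860888]
```

View pics/l2.png

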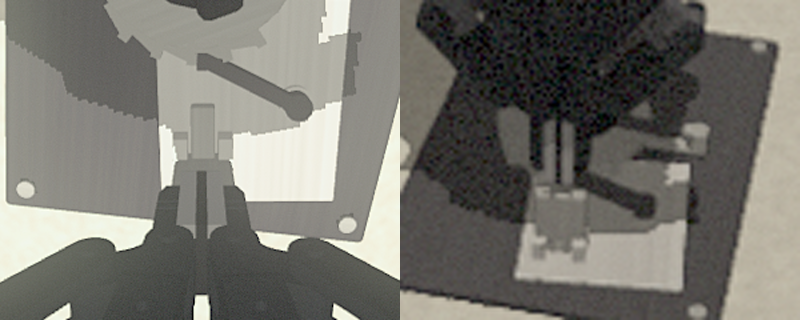

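```bash
python3 - <<'E'
from h import *
s=camera('side');w=camera('wrist')
f=lambda X:((proj(s,X)-[255,215])*[400/120,320/96]+[400,0]).round()
g=lambda X:((proj(w,X)-[170,160])*[400/300,320/240]).round()
for n,X in dict(tcp=[494.9,-91.6,29.3],front=[497,-81,29.3],tabtop=[492.7,-95,48],tabbot=[492.7,-99,12],tabhome=[495.5,-79,48],tabhomebot=[495,-83,12],axis=[508,-7,64]).items():print(n,f(X),g(X))
E
```

```text
tcp [558. 215.] [202. 165.]
front [561. 199.] [202. 140.]
tabtop [554. 190.] [198. 196.]
tabbot [555. 253.] [201. 166.]
tabhome [557. 167.] [197. 155.]
tabhomebot [556. 229.] [199. 131.]
axis [570.  48.] [190. -72.]
```

>>> {"method": "send_rows", "body": {"steps": [0.02,0.08,0,0,0,0]}}

```text
time: 13.78
tool_pos: [495.4, -89.8, 29.3]
orientation: [2.428, 1.994, 0.0]
force: [0.8, -0.1, 0.0]
opening: 0.1
grip_force: 0.0
```

>>> {"method": "send_rows", "body": {"steps": [0.02,0.08,0,0,0,0]}}

```text
time: 13.9
tool_pos: [495.9, -87.6, 29.3]
orientation: [2.428, 1.994, 0.0]
force: [0.7, -0.3, 1.4]
opening: 0.2
grip_force: 0.0
```

>>> {"method": "send_rows", "body": {"steps": [0.02,0.08,0,0,0,0]}}

```text
time: 14.02
tool_pos: [496.5, -85.6, 29.3]
orientation: [2.427, 1.994, 0.0]
force: [-0.2, -0.4, 0.1]
opening: 0.2
grip_force: 0.0
```

>>> {"method": "send_rows", "body": {"steps": [0.01,0.05,0,0,0,0]}}

```text
time: 14.15
tool_pos: [496.7, -84.3, 29.3]
orientation: [2.427, 1.994, 0.0]
force: [-0.7, 0.0, -0.4]
opening: 0.1
grip_force: 0.0
```

```bash
python3 - <<'E'
from h import *
import pickle
o=get_obs();print(o['time'],o['tool_pos'],o['force'],o['moment'],o['effort'])
w=camera('wrist');pickle.dump(w,open('w5.pkl','wb'))
p=lambda X:proj(w,X).round().astype(int)
g=cv2.cvtColor(np.array(w['pixels']),cv2.COLOR_RGB2GRAY)
d=np.array([.194,.981]);n=np.array([.981,-.194]);b=np.array([492.7,-95])
# brightness profile along slide line (from tab toward wheel), at z=18 and offset
for off in(-3,0,3):
    print(off,[int(g[tuple(p([*(b+n*off+d*k),18])[::-1])]) for k in range(0,54,2)])
print(p([*b,18]),p([*(b+d*50),18]))
E
```

```text
14.15 [496.68897951 -84.33195792  29.33164097] [-0.74639198  0.00360057 -0.39522083] [ 0.06785263  0.03469138 -0.00149155] [-1.21013545e-01 -5.51900411e+01 -1.31336224e+01  2.20930990e-03
  1.01212987e-03 -1.95451855e-02]
-3 [81, 80, 80, 105, 95, 95, 95, 95, 96, 95, 95, 93, 96, 82, 130, 130, 130, 128, 127, 129, 130, 122, 104, 100, 102, 104, 103]
0 [43, 43, 57, 105, 103, 210, 102, 102, 104, 104, 105, 103, 103, 76, 132, 128, 130, 132, 130, 129, 106, 49, 46, 46, 103, 104, 106]
3 [45, 46, 65, 106, 104, 214, 97, 105, 107, 104, 105, 106, 106, 78, 132, 130, 129, 128, 128, 129, 109, 52, 52, 49, 104, 104, 104]
[319 294] [318 208]
```

```bash
python3 - <<'E'
from h import *
import pickle
d=np.array([.194,.981]);n=np.array([.981,-.194]);b=np.array([492.7,-95])
C={'w1':pickle.load(open('w1.pkl','rb')),'t3':pickle.load(open('t3.pkl','rb'))[0],'t3top':pickle.load(open('t3.pkl','rb'))[1],'w5':pickle.load(open('w5.pkl','rb')),'top0':pickle.load(open('top0.pkl','rb'))}
for N,w in C.items():
  g=cv2.cvtColor(np.array(w['pixels']),cv2.COLOR_RGB2GRAY)
  for z in(18,):
   for off in(-2,1,4):
    pts=[proj(w,[*(b+n*off+d*k),z]) for k in range(-12,44,2)]
    print(N,off,[int(g[int(round(p[1])),int(round(p[0]))]) if 0<=p[1]<479 and 0<=p[0]<639 else -1 for p in pts])
E
```

```text
w1 -2 [220, 219, 99, 109, 113, 96, 74, 73, 106, 105, 106, 89, 173, 177, 184, 182, 185, 188, 198, 102, 234, 220, 219, 219, 219, 219, 221, 170]
w1 1 [218, 157, 184, 176, 178, 154, 70, 75, 103, 103, 94, 179, 184, 178, 179, 178, 176, 176, 191, 92, 209, 219, 218, 218, 218, 218, 222, 140]
w1 4 [221, 227, 176, 180, 182, 102, 75, 76, 101, 102, 102, 171, 178, 179, 176, 176, 174, 175, 177, 181, 177, 220, 218, 218, 217, 217, 226, 114]
t3 -2 [48, 48, 45, 42, 48, 45, 46, 41, 51, 80, 81, 79, 79, 83, 81, 77, 65, 198, 190, 70, 205, 238, 228, 228, 227, 228, 232, 157]
t3 1 [46, 48, 45, 43, 45, 41, 42, 75, 81, 80, 80, 80, 80, 81, 72, 161, 181, 189, 134, 68, 112, 213, 227, 226, 227, 232, 182, 74]
t3 4 [43, 46, 46, 43, 42, 71, 83, 79, 81, 82, 80, 80, 79, 71, 160, 187, 181, 182, 110, 52, 159, 228, 226, 227, 226, 233, 204, 84]
t3top -2 [180, 173, 147, 142, 144, 138, 94, 64, 72, 76, 77, 117, 142, 148, 141, 137, 145, 145, 135, 114, 146, 179, 181, 181, 179, 181, 170, 135]
t3top 1 [179, 180, 173, 146, 144, 131, 86, 61, 73, 74, 92, 134, 148, 146, 146, 146, 148, 145, 115, 118, 166, 180, 180, 181, 180, 179, 158, 
[... 280 characters left out ...]
120]
w5 1 [41, 40, 41, 40, 43, 44, 42, 40, 58, 105, 101, 204, 96, 105, 105, 107, 103, 105, 103, 75, 134, 131, 132, 131, 131, 131, 110, 54]
w5 4 [79, 78, 81, 82, 84, 81, 82, 83, 85, 105, 105, 99, 104, 107, 105, 106, 106, 103, 104, 80, 133, 128, 131, 129, 132, 130, 83, 51]
top0 -2 [164, 157, 135, 129, 132, 126, 86, 56, 66, 69, 69, 107, 129, 135, 130, 124, 132, 131, 123, 103, 134, 164, 164, 165, 166, 165, 162, 149]
top0 1 [164, 164, 157, 133, 131, 119, 78, 56, 66, 67, 85, 121, 135, 134, 133, 133, 133, 132, 105, 106, 152, 165, 165, 164, 164, 165, 158, 124]
top0 4 [163, 162, 155, 135, 132, 125, 105, 65, 56, 67, 67, 83, 119, 130, 133, 130, 134, 128, 103, 106, 151, 163, 164, 165, 165, 165, 135, 89]
```

```bash
python3 - <<'E'
from h import *
import pickle
w=pickle.load(open('w5.pkl','rb'))
g=cv2.cvtColor(np.array(w['pixels']),cv2.COLOR_RGB2GRAY)
print('cols',list(range(284,356,3)))
for r in range(222,318,3):print(r,' '.join('%3d'%v for v in g[r,284:356:3]))
for n,X in dict(tcp=[496.7,-84.3,29.3],tabL=[481.3,-95.9,48],tabR=[503.9,-101.3,48],inL=[482.9,-89.4,48],inR=[505.1,-93.2,48],hL=[484,-80.2,48],hR=[507,-85.6,48],hiL=[486,-73.7,48],hiR=[508.2,-77.5,48]).items():print(n,proj(w,X).round())
E
```

```text
cols [284, 287, 290, 293, 296, 299, 302, 305, 308, 311, 314, 317, 320, 323, 326, 329, 332, 335, 338, 341, 344, 347, 350, 353]
222  46  85 129 130 128 127 126 128 134 104 105  60  52  50  53  54  51  51  52  49  38 111 134 128
225  45  84 129 128 130 128 126 127 131 132 131  53  48  49  55  55  52  54  51  54  55  47  41 115
228  48  66 130 129 127 127 126 128 131 133 131 133 137 134 125  58  53  54  54  55  53  58  56  52
231  48  62 129 129 130 127 127 128 131 132 130 130 131 130 130 131 125  61  54  53  55  54  56  57
234  46  56 130 127 128 125 128 127 132 131 129 130 131 130 132 129 129 127 125  61  53  57  54  60
237  48  45 126 130 127 128 126 129 129 132 129 129 131 129 129 130 128 124 130 131 123  62  56  58
240  49  44 129 128 127 127 128 128 131 130 129 130 131 129 127 128 130 124 130 129 128 130 128  64
243  49  42 129 128 127 126 126 128 131 129 130 131 132 129 131 130 131 124 128 129 127 128 131 130
246  47  41 130 128 128 128 126 130 132 131 131 130 131 129 129 129 125 127 131 130 126 129 131 129
249  66  39 128 129 128 126 126 128 132 132 128 126 126 126 124 125 128 12
[... 1669 characters left out ...]
  80  51  43  39  84  79  82  83  45  46  38  23 241 229
303  75  79  95  34  39  37  39  75  77  78  77  52  41  41  81  80  79  83  49  51  48  45  31 238
306  75  82  34  35  38  36  39  75  78  79  78  48  39  40  83  82  81  82  53  49  45  47  47 110
309  76  79  36  39  36  38  37  78  78  77  80  43  39  42  80  80  80  79  55  44  45  44  49  20
312  76  53  35  35  33  37  33  80  78  79  76  43  38  38  79  78  80  78  60  45  44  44  45  35
315  78  46  37  39  38  40  38  80  76  79  77  44  39  40  79  80  80  79  69  45  48  46  49  44
tcp [322. 284.]
tabL [296. 327.]
tabR [343. 328.]
inL [296. 315.]
inR [342. 314.]
hL [294. 297.]
hR [344. 299.]
hiL [295. 284.]
hiR [343. 283.]
```

The slide rod tip hasn't moved (same place as before) and no force was felt. The side view also put the fingertips near the tab's top edge, so the fingers evidently passed just over the tab. I'll lift, go back and come in lower.

>>> {"method": "send_rows", "body": {"steps": [0,0,0.5,0,0,0,-0.09,-0.45,0,0,0,0,-0.09,-0.45,0,0,0,0,-0.09,-0.45,0,0,0,0,-0.07,-0.35,0,0,0,0,0,0,0,0,0,0]}}

```text
time: 14.95
tool_pos: [487.9, -127.8, 41.7]
orientation: [-2.429, -1.993, 0.0]
force: [0.0, 0.1, -0.4]
opening: 0.4
grip_force: 0.0
```

```bash
python3 - <<'E'
from h import *
import pickle
o=get_obs();P=o['tool_pos'];print(o['time'],P,o['force'])
w=camera('wrist');s=camera('side');pickle.dump((w,s),open('w6.pkl','wb'))
for c,n in((w,'w'),(s,'s')):
  g=cv2.cvtColor(np.array(c['pixels']),cv2.COLOR_RGB2GRAY)
  for z in (0,19): print(n,z,proj(c,P+[0,0,z]).round(),'front',proj(c,P+[2,11,z]).round(),'back',proj(c,P+[-2,-11,z]).round())
  u,v=proj(c,P).round().astype(int)
  print('tab',[proj(c,X).round() for X in([492.7,-95,48],[492,-99,12])])
  for r in range(v-26,v+20,2):print(r,' '.join('%3d'%x for x in g[r,u-24:u+25:3]))
E
```

```text
14.95 [ 487.94609797 -127.75421115   41.70570362] [ 0.00945739  0.13121253 -0.3830469 ]
w 0 [322. 284.] front [322. 265.] back [322. 303.]
w 19 [322. 301.] front [322. 279.] back [322. 321.]
tab [array([318., 227.]), array([319., 219.])]
258  86  85  89  88  88  86  89  87  87  87  86  86  87  85  86  87  85
260  87  88  89  84  88  87  89  85  86  87  88  85  87  87  87  88  88
262  84  85  86  87  88  89  88  87  85  85  86  87  86  88  87  86  86
264 162 132  82  66  75  80  82  87  86  87  88  88  88  86  87  88  89
266 232 239 247 250 201 176 133 108  81  68  75  80  83  85  88  87  90
268 230 231 232 233 231 232 237 238 241 227 204 171 126 109  83  68  78
270 230 230 228 230 228 230 231 229 227 233 235 231 229 237 246 228 197
272 231 233 228 227 228 228 231 230 228 231 232 227 225 230 231 231 234
274 234 234 229 229 231 230 231 229 228 230 229 227 225 230 230 228 231
276 233 233 231 232 234 234 233 233 232 230 228 228 227 230 230 228 229
278 229 229 231 233 235 234 233 234 232 231 230 227 228 228 230 228 229
280 228 231 232 231 232 234 234 234 231 232 230 227 226 228 230 230 23
[... 1899 characters left out ...]
  11  47  56  55  41  50  50  60  55  52  51  51  53
292  24  12  11  10   8  59  57  55  55  53  58  58  57  53  51  56  53
294  30  26  12  10   8  57  54  54  53  56  54  54  56  53  52  48  51
296  32  34  32  32  18 115  52  57  54  51  54  55  55  54  50  49  51
298  33  34  32  26  26  89  76  64  69  66  59  51  52  55  53  53  47
300  32  33  28  30  29  29  26  25  20  22  36  42  43  52  58  85 118
302  33  28  27  32  28  28  26  31  25  26  25  30  29  31  30  30  27
304  14  24  20  29  32  33  30  35  25  31  31  34  29  29  33  34  30
306 124 101  21   8  21  22  29  32  33  30  30  28  29  27  33  33  31
308 142 143 145 145 124 113  12   8  24  24  28  35  31  31  29  33  32
```

The side view confirms that the fingertips end about 20 mm above the nominal TCP height, so they did pass over the tab. I'll lower to TCP z≈12 and push.

>>> {"method": "send_rows", "body": {"steps": [0,0,-0.6,0,0,0,0,0,-0.4,0,0,0,0,0,-0.2,0,0,0,0.08,0.4,0,0,0,0,0.04,0.2,0,0,0,0,0.03,0.14,0,0,0,0]}}

```text
time: 15.8
tool_pos: [492.0, -108.0, 12.0]
orientation: [2.427, 1.995, 0.0]
force: [-1.6, -1.3, -1.9]
opening: 0.0
grip_force: 1.1
```

>>> {"method": "send_rows", "body": {"steps": [0.02,0.08,0,0,0,0,0.02,0.08,0,0,0,0]}}

```text
time: 16.05
tool_pos: [492.8, -104.4, 12.0]
orientation: [2.428, 1.994, -0.0]
force: [-3.0, -1.5, 1.1]
opening: 0.3
grip_force: 1.1
```

>>> {"method": "send_rows", "body": {"steps": [0.02,0.08,0,0,0,0,0.02,0.08,0,0,0,0]}}

```text
time: 16.3
tool_pos: [493.9, -100.5, 11.9]
orientation: [2.427, 1.994, 0.0]
force: [-1.7, -1.9, -0.9]
opening: 0.0
grip_force: 1.1
```

```bash
cat > rod.py <<'E'
from h import *
d=np.array([.194,.981]);n=np.array([.981,-.194]);b=np.array([492.7,-95])
o=get_obs();print(o['time'],o['tool_pos'],o['force'])
w=camera('wrist');g=cv2.cvtColor(np.array(w['pixels']),cv2.COLOR_RGB2GRAY)
for off in(-2,1,4):
    pts=[proj(w,[*(b+n*off+d*k),18]) for k in range(-4,52,2)]
    print(off,[int(g[int(round(p[1])),int(round(p[0]))]) for p in pts])
E
python3 rod.py
```

```text
16.3 [ 493.93376751 -100.45667683   11.88635868] [-1.65488821 -1.93959753 -0.85445042]
-2 [105, 108, 103, 80, 82, 79, 77, 78, 77, 106, 105, 103, 104, 105, 107, 104, 107, 105, 105, 103, 84, 134, 131, 137, 104, 106, 103, 103]
1 [104, 107, 101, 81, 79, 78, 75, 78, 77, 103, 104, 102, 104, 102, 103, 101, 102, 101, 102, 103, 80, 134, 107, 53, 50, 51, 95, 104]
4 [101, 104, 104, 82, 79, 79, 80, 78, 78, 103, 106, 102, 102, 102, 99, 102, 102, 104, 101, 99, 81, 131, 80, 50, 54, 46, 103, 101]
```

Contact is made, and the rod tip has advanced about 10 mm of the 16. I keep pushing.

>>> {"method": "send_rows", "body": {"steps": [0.02,0.08,0,0,0,0,0.02,0.08,0,0,0,0]}}

```text
time: 16.6
tool_pos: [494.9, -96.4, 11.8]
orientation: [2.428, 1.994, 0.0]
force: [-0.9, -1.0, 0.6]
opening: -0.1
grip_force: 1.1
```

>>> {"method": "send_rows", "body": {"steps": [0.01,0.04,0,0,0,0,0.01,0.04,0,0,0,0]}}

```text
time: 16.85
tool_pos: [495.2, -95.3, 11.9]
orientation: [2.426, 1.994, -0.001]
force: [-6.9, -17.5, 2.2]
opening: -0.4
grip_force: 9.3
```

```bash
python3 rod.py
```

```text
16.85 [495.22079345 -95.3107466   11.85321472] [ -6.8909385  -17.52058331   2.16279612]
-2 [77, 98, 101, 105, 106, 97, 79, 78, 80, 81, 80, 79, 104, 106, 106, 106, 106, 104, 106, 105, 104, 106, 97, 121, 105, 105, 101, 103]
1 [38, 98, 104, 104, 105, 94, 78, 79, 76, 77, 75, 79, 102, 104, 104, 103, 100, 103, 104, 103, 103, 104, 106, 55, 47, 46, 108, 102]
4 [78, 98, 102, 101, 105, 96, 81, 79, 79, 79, 76, 78, 101, 102, 103, 103, 101, 101, 104, 101, 101, 99, 81, 52, 49, 49, 105, 101]
```

The force rose to 18 N and the rod has travelled about 16 mm right behind the pawl, so the slide is home. I retreat and verify.

>>> {"method": "send_rows", "body": {"steps": [-0.04,-0.2,0,0,0,0,-0.1,-0.5,0,0,0,0,-0.1,-0.5,0,0,0,0,0,-0.5,0.8,0,0,0,0,0,1,0,0,0,0,0,1,0,0,0,0,0,1,0,0,0,0,0,0,0,0,0]}}

```text
time: 17.9
tool_pos: [490.0, -137.9, 108.2]
orientation: [2.426, 1.992, 0.002]
force: [-0.4, -0.4, 0.6]
opening: 0.3
grip_force: 0.0
```

```bash
python3 rod.py; python3 - <<'E'
from h import *
import pickle
t=camera('wrist');g=cv2.cvtColor(np.array(t['pixels']),cv2.COLOR_RGB2GRAY)
# dark pointer: ring brightness on wheel top at r 32..50, by angle
for r in(34,40,50,54):
    print(r,[int(g[int(round(p[1])),int(round(p[0]))]) if 0<=p[1]<479.4 and 0<=p[0]<639.4 else -1 for p in(proj(t,[508.2+r*np.cos(a),-7.3+r*np.sin(a),23]) for a in np.arange(-.8,.3,.05))])
E
```

```text
17.9 [ 489.96046114 -137.87442944  108.2270295 ] [-0.42290648 -0.41247858  0.56713181]
-2 [121, 121, 122, 121, 121, 121, 115, 91, 97, 104, 99, 69, 102, 101, 102, 98, 100, 101, 101, 102, 100, 99, 97, 129, 96, 101, 96, 97]
1 [122, 121, 123, 121, 122, 120, 114, 93, 95, 98, 96, 69, 97, 96, 98, 97, 98, 99, 96, 98, 97, 98, 93, 41, 46, 44, 48, 94]
4 [123, 120, 120, 122, 121, 120, 113, 92, 96, 103, 96, 69, 97, 97, 95, 96, 96, 96, 97, 94, 97, 97, 96, 47, 45, 48, 84, 93]
34 [97, 100, 98, 97, 97, 103, 42, 43, 44, 44, 41, 101, 100, 97, 94, 98, 94, 96, 96, 95, 100, 100]
40 [85, 61, 96, 69, 87, 89, 38, 45, 45, 43, 68, 62, 76, 93, 99, 70, 99, 64, 91, 98, 86, 80]
50 [118, 120, 118, 75, 47, 44, 39, 47, 45, 42, 83, 43, 44, 38, 42, 43, 41, 40, 37, 40, 40, 38]
54 [117, 120, 122, 120, 41, 44, 45, 48, 45, 69, 94, 44, 43, 43, 42, 41, 40, 43, 38, 37, 39, 40]
```

The pointer is centred at about -0.41 rad against the index at -0.335, which is about 4 mm. The lock rod stays home and nothing is touched, so I hand in.

```bash
python3 -c "
from station import sign_off
print(sign_off())"
```

```text
the job is handed in; nothing more can be done
None
```

I handed the job in at about 18 s of robot time: the wheel rests on the pawl with the pointer about 4 mm from the index finger, and the lock slide is pushed home (about 16 mm by camera, firm stop felt). The first push passed just over the tab without touching it. The hand-in returned no verdict.

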